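# Fetch the scraper from the tool crate and clear the bench plate

## Task

Pick the yellow-handled, rubber-footed scraper block out of the cluttered tool crate and, holding it, sweep the three metal offcuts off the steel bench plate into the blue catch tray attached to it, so that all three lie down in the tray. Then leave the scraper standing upright on its rubber foot on the steel plate. Touch the offcuts only with the scraper, leave the other tools and stock in the crate, and do not disturb the screwdriver lying on the bench.

Things in the scene. Friction and masses are not known exactly. Their poses are not given: they have to be found in the camera images.
- scraper: Scraper block standing in the crate (near, middle or far place): black rubber foot 28 (x) x 100 (y) x 14 mm high, on it a yellow plastic grip 22 (x) x 62 (y) mm, from 14 to 56 mm height. Origin at the centre of the foot's underside, z up, y along its length. Pinch the grip across x. About 0.12 kg.
- scraper_grip (a point): Middle of the scraper's yellow grip, 38 mm above the underside of its foot: a good grasp point.
- station: Fixed bench plate with catch tray. Steel plate 170 (x) x 130 (y) mm, top 30 mm above the bench, no lip. Origin at bench height under the plate's centre. Beyond its +x edge (x = 85 mm) a blue open tray spans x 85 to 185, y -90 to 90 mm: floor 4 mm above the bench, walls 4 mm thick, sides 20 mm high, far wall 40 mm high. Stands left or right of the robot's middle.
- plate_top (a point): Centre of the steel plate's top face, 30 mm above the bench; axes as the station.
- tray_floor (a point): Centre of the catch tray's floor, 4 mm above the bench.
- chip_a: Brass offcut, block 14 x 11 x 9 mm, on the steel plate. Origin at the centre of its underside as it starts.
- chip_b: Brass L-shaped offcut about 13 x 13 x 10 mm, on the steel plate. Origin in the middle of its underside as it starts.
- chip_c: Copper offcut, block 12 x 12 x 10 mm, on the steel plate. Origin at the centre of its underside as it starts.
- crate: Grey open tool crate, fixed to the bench, outside 280 (x) x 170 (y) x 45 mm high, walls and floor 5 mm. Origin at bench height under its centre. Three things stand across it in a row along its x axis, 80 mm apart; two rods lie along its long walls. It stands on the other side of the robot's middle from the station.
- sanding_block: Dark wooden sanding block in the crate, 28 (x) x 90 (y) x 34 mm high, no yellow. Origin at the centre of its underside. Not to be taken.
- casting: Brass casting in the crate, 26 (x) x 70 (y) mm base with stubs up to 34 mm high. Origin at the centre of its underside. Not to be taken.
- steel_rod: Steel rod 8 mm thick, 220 mm long, lying along one long wall of the crate; its x is its length.
- brass_rod: Brass rod 8 mm thick, 200 mm long, lying along the other long wall of the crate; its x is its length.
- bushing: Copper bushing (ring) lying in the crate, 24 mm across, 14 mm high. Origin at the centre of its underside. Not to be taken.
- screwdriver: Wooden-handled screwdriver 190 mm long lying on the bench between crate and station, up to about 30 mm high. Origin at its middle, on the bench; x is its length.
Things that resemble listed ones, but are neither listed nor needed, are in the scene too. Of the things that look like the scraper, the largest one is meant.

How it is judged:
On the way, in this order (a step that is already met when the one before it is completed fails the run):
1. the scraper is held by the fingers, lifted clear out of the crate (its foot 60 mm or more above the bench) (contact force between scraper and the fingers above 1 N and height (world z) of scraper above 0.06 m), for 0.2 s.
2. all three offcuts are in the tray while the scraper is still held (x of chip_a in the frame of station between 0.085 and 0.185 m and y of chip_a in the frame of station between -0.088 and 0.088 m and z of chip_a in the frame of station between 0 and 0.027 m and x of chip_b in the frame of station between 0.085 and 0.185 m and y of chip_b in the frame of station between -0.088 and 0.088 m and z of chip_b in the frame of station between 0 and 0.027 m and x of chip_c in the frame of station between 0.085 and 0.185 m and y of chip_c in the frame of station between -0.088 and 0.088 m and z of chip_c in the frame of station between 0 and 0.027 m and contact force between scraper and the fingers above 1 N), for 0.2 s.
At the end, for the whole second after the job is handed in: All three offcuts lie at rest inside the blue catch tray (origins within its outline and lower than 27 mm above the bench). The scraper stands at rest, released and upright (within 0.12 rad) on its foot on the steel plate, its origin within the plate's outline and 25 to 36 mm above the bench (x of chip_a in the frame of station between 0.085 and 0.185 m and y of chip_a in the frame of station between -0.088 and 0.088 m and z of chip_a in the frame of station between 0 and 0.027 m and x of chip_b in the frame of station between 0.085 and 0.185 m and y of chip_b in the frame of station between -0.088 and 0.088 m and z of chip_b in the frame of station between 0 and 0.027 m and x of chip_c in the frame of station between 0.085 and 0.185 m and y of chip_c in the frame of station between -0.088 and 0.088 m and z of chip_c in the frame of station between 0 and 0.027 m and linear speed of each of chip_a, chip_b, chip_c, scraper below 0.02 m/s and x of scraper in the frame of station between -0.085 and 0.085 m and y of scraper in the frame of station between -0.065 and 0.065 m and z of scraper in the frame of station between 0.025 and 0.036 m and angle between scraper's own z axis and vertical below 0.12 rad); the robot touches nothing.
It fails at once if an offcut is touched by the fingers or the arm (contact force between any of chip_a, chip_b, chip_c and the fingers above 0.3 N or contact force between any of chip_a, chip_b, chip_c and the arm above 0.3 N).
It fails at once if another thing in the crate is taken or knocked out of it (more than 70 mm above the bench, or 160 mm from the crate's centre) (height (world z) of any of sanding_block, casting, steel_rod, brass_rod, bushing above 0.07 m or horizontal distance between any of sanding_block, casting, steel_rod, brass_rod, bushing and crate above 0.16 m).
It fails at once if the screwdriver is moved more than 40 mm (distance of screwdriver from where it was at the start of the episode above 0.04 m).
It also fails if it takes over 51 s, if anything falls off the work surface, if the arm or the gripper's body presses on something with over 40 N, if the wrist force passes 120 N, or if a joint passes its speed limit or range.

## Robot

A 7-joint arm with a two-finger parallel gripper is mounted at the origin on the work surface. World frame = base frame: x ahead of the robot, y to its left, z up, the work surface at z = 0. Lengths are in m, angles in rad, forces in N, time in s.
With the tool pointing down it reaches from about 0.4 to 0.85 m from the base axis. Payload 10.4 kg.
Tool frame: the origin (TCP) lies at the very end of the fingers, on their centre line; the grasp point (between the pads) lies 19 mm behind it; x points along the fingers, z is the direction in which the jaws open and shut, and the axes are right-handed (so a half turn about x gives the same grasp; the last joint's range is limited). The gripper opens to 85 mm and grips with 20 to 120 N. Pads are 22 mm wide; open, the fingers measure 114 mm over their backs; the gripper's body (76 mm by 85 mm) begins 54 mm behind the grasp point. The pads swing forward as they close: fully open they stand 13 mm farther back than shut.
Start: joints at [1.317, 0.332, -0.065, 1.46, 0.022, 1.35, -0.088], TCP at [0.143, -0.608, 0.231] pointing down, gripper open.
Joint ranges: [-2.6, 2.6], [-0.5, 2.12], [-1.47, 1.34], [0.16, 2.42], [-1.27, 4.41], [0.06, 2.06], [-2.6, 2.6]. Speed limits (rad/s): [2.22, 2.22, 2.79, 2.79, 3.14, 3.14, 3.14].

## Interface

Orientations are given as a unit quaternion [x, y, z, w].
In Python, from workcell import telemetry, viewer, manip, spot_in, mark_of gives the robot as it stands. The module is installed in compiled form; this text tells all that it offers.
- The arm moves only by the shell command python3 -m crank 'ROWS' [FORCE]. ROWS is JSON, a list of rows, each a list of 3 entries, a list of its own where there are three numbers: the closure, from 0 (fully open) to 1 (shut), then the shift along the world's x, y, z in cm, then the turn, a rotation vector about the world's x, y, z in rad. A call has 1 to 12 rows; each row shifts and turns the commanded pose from where the row before left it; what a row does not reach is not made up. A row lasts 1/12 s, in which the tool goes at most 41.7 mm and 7.16 degrees, less where a joint would pass 70% of its speed; a pose out of reach is approached as far as the arm can. A call with a gripper value outside its range is refused whole. The fingers move at their own pace and stop on an object; FORCE is the grip in N (left out, the last holds). Time passes only in rows, so rows that do not move let the fingers close. It gives the time, the measured TCP pose, the force and the opening at its end, in the units of the state.
- telemetry.get_obs(): the state, without advancing time (a new reading comes with each control period).
- viewer.camera(name): name is "side" or "top"; returns a dict with "frame" (420x560x3 uint8, red, green, blue), "intrinsics" (3x3 intrinsics, pixels), "cam_to_world" (4x4, takes a point from camera to world coordinates). Camera axes: x right, y up, looking along -z (the intrinsics and any distortion apply to the point x, -y, -z); pixel columns grow to the right and rows downward; lengths in m; the calibration is good to about 2 mm. A picture is of the moment at which its call begins. There is no depth.
- manip.hand_in(): hands the job in, once; it reports no verdict.
Trained networks look in a picture, given as the dict that the camera call returned (one of the last four; its "shot" number tells which), for a name from the list of things; names that differ only in an ending like _2 or _b are one class to them, and where a whole thing is asked for, a point or a joint stands for the part that bears it (a point fixed in the world has none). Each returns a list of dicts, best first, with "conf" (0 to 1); they miss things now and then, are a little off and sometimes report something else, mostly with a low value. They report only what shows in the picture. A call takes as long as a camera call. They do not tell look-alikes from the thing itself.
- spot_in(thing, picture): "location" ([x, y, z] in m, in the coordinates of the camera as it stood for that picture, good to about 4 mm: the middle of the surface that is visible of it).
- mark_of(thing, picture): "location" ([x, y, z] in m, in the coordinates of the camera as it stood for that picture, good to about 4 mm: a listed point, or the origin of a listed thing).
The state is a dict: "clock": time; "joint_pos": joint angles; "joint_velocities": joint speeds; "tau": joint torques, N m; "position": TCP position; "ee_rot": TCP orientation; "ft_force": force on the tool from outside, world axes, zero at the start; "torque": the same for the moment, N m; "grip_width": opening from 0.0 (shut) to 1.0 (fully open).
Only numpy, scipy, OpenCV 4.12 (cv2) and the standard library are available. Lean on these libraries where they do the work, as an engineer would, in place of code of your own. Each camera call takes 0.05 s, during which the arm holds its last target. There are 200 camera calls.

## Working session

There is one attempt and no reset: what is moved stays moved. The work goes in short steps, Python scripts to look and compute and a shell command to move; the robot and the scene stay as the last step left them, time stands still between calls to the robot, and variables do not carry over. Pictures are saved under pics/ and viewed, about 8 in all and at most 12, crops included, and the job is handed in when it is done.

```bash
mkdir -p pics; cat > h.py <<'E'
import numpy as np,cv2
from workcell import telemetry, viewer, manip, spot_in, mark_of
def w(p,c): return (c["cam_to_world"]@np.r_[p,1])[:3]
def proj(P,c):
    T=np.linalg.inv(c["cam_to_world"]); q=(T@np.r_[P,1])[:3]; K=c["intrinsics"]
    u=K@np.array([q[0],-q[1],-q[2]]); return u[:2]/u[2]
def pix(u,v,z,c):
    d=np.linalg.inv(c["intrinsics"])@[u,v,1]; d=np.array([d[0],-d[1],-d[2]])
    T=c["cam_to_world"]; d=T[:3,:3]@d; o=T[:3,3]; return o+d*(z-o[2])/d[2]
def save(c,n,box=None,s=1):
    f=c["frame"][:,:,::-1]
    if box: f=f[box[1]:box[3],box[0]:box[2]]
    cv2.imwrite("pics/"+n,cv2.resize(f,None,fx=s,fy=s,interpolation=cv2.INTER_CUBIC))
E
python3 - <<'E'
from h import *
np.set_printoptions(precision=4,suppress=True)
a=viewer.camera("top");b=viewer.camera("side")
cv2.imwrite("pics/a.png",cv2.resize(a["frame"][:,:,::-1],(800,600)))
save(b,"b.png")
o=telemetry.get_obs();print(o["clock"],o["position"],o["ee_rot"],o["ft_force"],o["grip_width"])
for n,c in(("top",a),("side",b)):
  print(n,[k for k in c], c["cam_to_world"][:3,3])
  for t in "scraper scraper_grip station plate_top tray_floor chip_a chip_b chip_c crate sanding_block casting screwdriver".split():
    print(t,[(round(d["conf"],2),w(d["location"],c).round(4),proj(w(d["location"],c),c).round()) for d in mark_of(t,c)[:4]])
E
```

```text
0.1 [ 0.1429 -0.6081  0.2306] [ 0.4394  0.5546 -0.4388  0.5539] [-0.8696 -0.0082 -1.0165] 1.0008741440622595
top ['frame', 'intrinsics', 'cam_to_world', 'shot'] [ 0.3227 -0.0286  1.2581]
scraper [(0.9, array([ 0.4027, -0.2363,  0.0022]), array([376., 244.])), (0.67, array([ 0.2683, -0.2568, -0.0013]), array([384., 301.])), (0.59, array([ 0.2829, -0.386 , -0.0044]), array([438., 296.])), (0.22, array([ 0.478 , -0.2316, -0.0033]), array([373., 213.]))]
scraper_grip [(0.9, array([ 0.4009, -0.2393,  0.0476]), array([380., 244.])), (0.82, array([ 0.2846, -0.381 ,  0.0304]), array([440., 295.])), (0.57, array([ 0.2656, -0.2547,  0.0252]), array([385., 303.]))]
station [(0.8, array([0.5442, 0.23  , 0.0018]), array([185., 183.])), (0.66, array([ 0.4861, -0.3026,  0.0071]), array([403., 210.]))]
plate_top [(0.79, array([0.544 , 0.2316, 0.0231]), array([183., 181.])), (0.41, array([ 0.5621, -0.2191,  0.0025]), array([369., 179.]))]
tray_floor [(0.83, array([ 0.6749,  0.205 , -0.0041]), array([198., 132.])), (0.49, array([ 0.4812, -0.2308, -0.0004]), array([373., 212.]))]
chip_a [(0.61, array([
[... 2341 characters left out ...]
259.])), (0.25, array([ 0.4834, -0.2252,  0.0057]), array([313., 204.]))]
chip_c [(0.45, array([0.5378, 0.227 , 0.0294]), array([201., 259.])), (0.37, array([0.5763, 0.2004, 0.0331]), array([197., 248.])), (0.37, array([0.5633, 0.2478, 0.0308]), array([187., 259.])), (0.25, array([ 0.4834, -0.2252,  0.0057]), array([313., 204.]))]
crate [(0.78, array([ 0.4833, -0.2291,  0.0002]), array([314., 205.]))]
sanding_block [(0.54, array([ 0.4876, -0.2222,  0.0042]), array([311., 205.]))]
casting [(0.72, array([ 0.5652, -0.2184,  0.004 ]), array([290., 199.])), (0.5, array([ 0.4882, -0.3071,  0.0046]), array([324., 195.]))]
screwdriver [(0.76, array([ 0.4736, -0.0044,  0.0013]), array([276., 236.]))]
```

```bash
python3 - <<'E'
from h import *
a=viewer.camera("top");save(a,"crop.png",(340,150,480,330),4);save(a,"st.png",(120,90,260,230),4)
E
```

```text
(no output)
```

View pics/a.png

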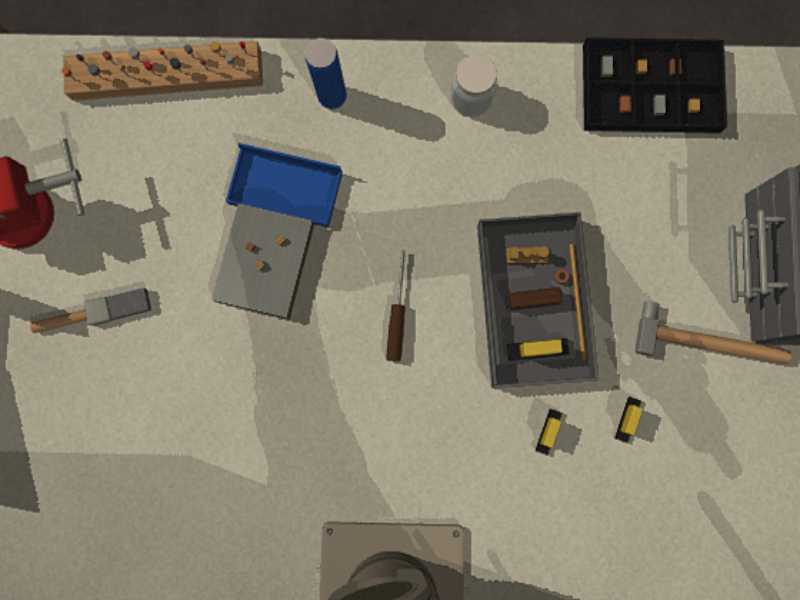

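View pics/crop.png

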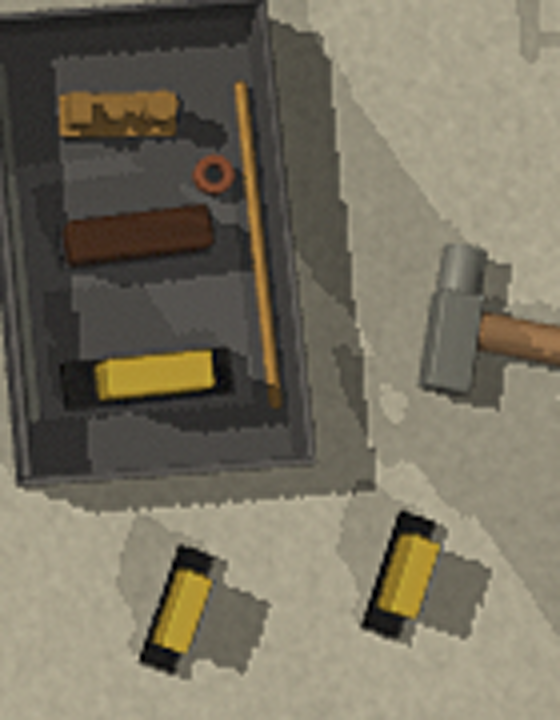

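View pics/st.png

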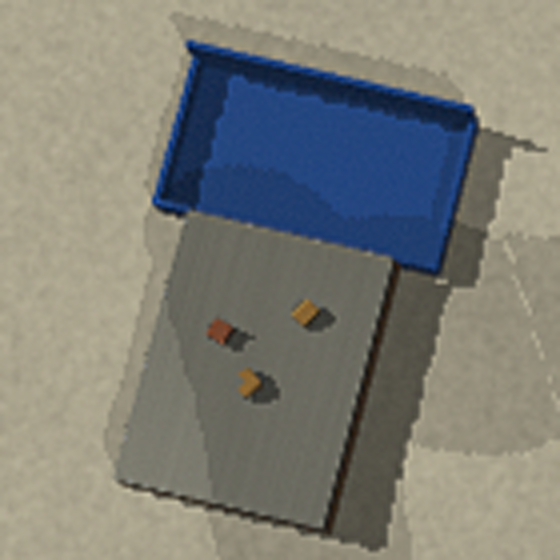

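The top view shows three yellow-handled blocks. One stands in the crate at about (377,244), and two smaller ones stand on the bench at (384,301) and (438,296). The crate one is the largest and the only one in the crate, and the enlarged crop confirms it. The chips are on the plate at (182,185), (197,167) and (175,173). Next I'll measure the yaws.

```bash
python3 - <<'E'
from h import *
from scipy.spatial.transform import Rotation as R
np.set_printoptions(precision=4,suppress=True)
a=viewer.camera("top");f=a["frame"]
o=telemetry.get_obs();print(R.from_quat(o["ee_rot"]).as_matrix())
hsv=cv2.cvtColor(f,cv2.COLOR_RGB2HSV)
m=((hsv[...,1]>150)&(hsv[...,2]>100)&(abs(hsv[...,0].astype(int)-26)<6)).astype(np.uint8)
m[:225]=0;m[260:]=0;m[:,:356]=0;m[:,400:]=0
ys,xs=np.nonzero(m);P=np.array([pix(x,y,.061,a)[:2] for x,y in zip(xs,ys)])
print(len(P),"grip",P.mean(0),P.min(0),P.max(0),cv2.minAreaRect((P*1000).astype(np.float32)))
# crop->image: x=340+cx/4
for n,z,L in(("foot",.019,[(62,405),(65,362),(232,350),(230,393)]),):
  for c in L: print(n,pix(340+c[0]/4,150+c[1]/4,z,a)[:2])
for n,z,L in(("plate",.03,[(190,212),(394,262),(326,530),(118,480)]),("traytop far .04",.04,[(190,42),(474,108)]),("traynear.02",.02,[(155,207),(440,272)]),("chips",.038,[(220,332),(306,313),(250,382)])):
  for c in L: print(n,pix(120+c[0]/4,90+c[1]/4,z,a)[:2])
E
```

```text
[[ 0.0001  0.9735  0.2287]
 [-0.      0.2287 -0.9735]
 [-1.      0.0001  0.0001]]
266 grip [ 0.4013 -0.2327] [ 0.3871 -0.2662] [ 0.4136 -0.1997] ((401.3232727050781, -232.5494384765625), (21.411497116088867, 65.89253234863281), 6.8326287269592285)
foot [ 0.3836 -0.1856]
foot [ 0.4091 -0.1873]
foot [ 0.4182 -0.2865]
foot [ 0.3927 -0.2851]
plate [0.6355 0.2715]
plate [0.6069 0.1467]
plate [0.4438 0.1809]
plate [0.4712 0.3061]
traytop far .04 [0.7388 0.2744]
traytop far .04 [0.7006 0.1005]
traynear.02 [0.6408 0.2955]
traynear.02 [0.6036 0.1199]
chips [0.5604 0.2479]
chips [0.5729 0.197 ]
chips [0.5305 0.2285]
```

```bash
python3 -m crank '[[0.4,[2.1,3.1,0],[0,0,0.12]],[0.4,[2.1,3.1,0],[0,0,0.12]],[0.4,[2.1,3.1,0],[0,0,0.12]],[0.4,[2.1,3.1,0],[0,0,0.12]],[0.4,[2.1,3.1,0],[0,0,0.12]],[0.4,[2.1,3.1,0],[0,0,0.12]],[0.4,[2.1,3.1,0],[0,0,0.12]],[0.4,[2.1,3.1,0],[0,0,0.12]],[0.4,[2.1,3.1,0],[0,0,0.12]],[0.4,[2.1,3.1,0],[0,0,0.12]],[0.4,[2.1,3.1,0],[0,0,0.12]],[0.4,[0,0,0],[0,0,0]]]' 40
cat > s.py <<'E'
from h import *
from scipy.spatial.transform import Rotation as R
o=telemetry.get_obs();M=R.from_quat(o["ee_rot"]).as_matrix()
print(round(o["clock"],2),o["position"].round(4) if hasattr(o["position"],"round") else o["position"],"yaw",round(np.arctan2(M[1,2],M[0,2]),4),"x",M[:,0].round(3),"F",np.round(o["ft_force"],2),"w",round(o["grip_width"],3),np.round(o["joint_pos"],2))
E
python3 s.py
```

```text
clock: 2.4
position: [0.3781, -0.2611, 0.232]
ee_rot: [0.001, 0.706, -0.001, 0.708]
ft_force: [0.5, 0.5, 0.9]
grip_width: 0.6
2.4 [ 0.3781 -0.2611  0.232 ] yaw -0.0034 x [ 0.002  0.    -1.   ] F [0.51 0.48 0.88] w 0.6 [ 0.99 -0.01 -0.48  1.85 -0.01  1.3   0.51]
```

```bash
python3 -m crank '[[0.4,[1.2,1.3,-2.0],[0,0,0.055]],[0.4,[1.2,1.35,-2.0],[0,0,0.053]],[0.4,[0,0,-3],[0,0,0]],[0.4,[0,0,-3],[0,0,0]],[0.4,[0,0,0],[0,0,0]],[0.4,[0,0,0],[0,0,0]],[0.4,[0,0,0],[0,0,0]]]'
python3 s.py; python3 - <<'E'
from h import *
b=viewer.camera("side");save(b,"c.png",(260,110,440,250),4)
E
```

```text
clock: 2.98
position: [0.3986, -0.2416, 0.133]
ee_rot: [-0.031, 0.706, 0.031, 0.707]
ft_force: [-0.1, -0.7, 0.3]
grip_width: 0.603
2.98 [ 0.3986 -0.2416  0.133 ] yaw 0.0873 x [ 0.001 -0.001 -1.   ] F [-0.14 -0.67  0.32] w 0.603 [ 0.94  0.1  -0.52  1.97  0.06  1.09  0.49]
```

View pics/c.png

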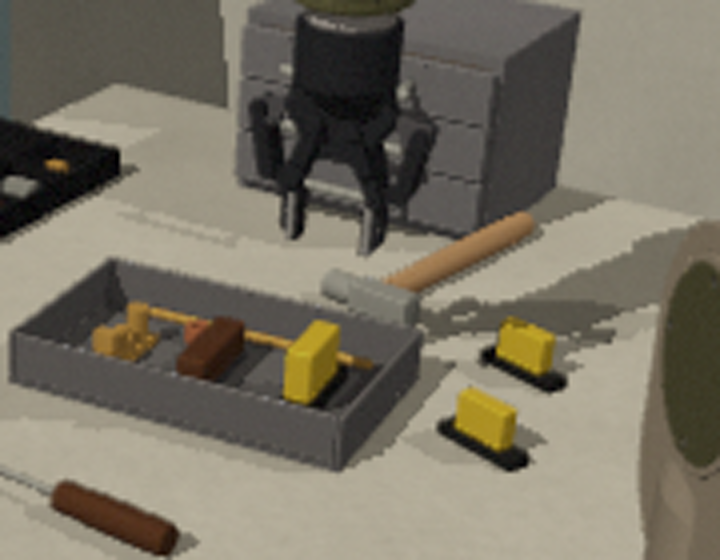

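The side view shows the gripper above the crate with the fingers straddling the scraper. The path down is clear of the wall and the sanding block, so I'll correct by a few mm and descend.

```bash
python3 -m crank '[[0.4,[0.4,0.5,-1.5],[0,0,0.017]],[0.4,[0,0,-2.2],[0,0,0]],[0.4,[0,0,-2.2],[0,0,0]],[0.4,[0,0,-2.2],[0,0,0]],[0.4,[0,0,-1.4],[0,0,0]],[0.4,[0,0,-0.75],[0,0,0]],[0.4,[0,0,0],[0,0,0]],[0.4,[0,0,0],[0,0,0]]]' 40; python3 s.py
python3 -m crank '[[0.9,[0,0,0],[0,0,0]],[0.9,[0,0,0],[0,0,0]],[0.9,[0,0,0],[0,0,0]],[0.9,[0,0,0],[0,0,0]],[0.9,[0,0,0],[0,0,0]],[0.9,[0,0,0],[0,0,0]],[0.9,[0,0,0],[0,0,0]]]' 50; python3 s.py
```

```text
clock: 3.7
position: [0.4028, -0.2365, 0.0301]
ee_rot: [-0.037, 0.706, 0.037, 0.707]
ft_force: [0.5, -0.6, 0.4]
grip_width: 0.598
3.7 [ 0.4028 -0.2365  0.0301] yaw 0.1047 x [ 0.001 -0.001 -1.   ] F [ 0.54 -0.6   0.37] w 0.598 [ 0.9   0.26 -0.51  2.05  0.16  0.87  0.41]
clock: 4.28
position: [0.4028, -0.2364, 0.0299]
ee_rot: [-0.038, 0.706, 0.037, 0.707]
ft_force: [0.3, 0.2, 7.5]
grip_width: 0.252
4.28 [ 0.4028 -0.2364  0.0299] yaw 0.1049 x [ 0.002 -0.001 -1.   ] F [0.31 0.24 7.5 ] w 0.252 [ 0.9   0.26 -0.51  2.05  0.16  0.87  0.41]
```

```bash
python3 -m crank '[[0.9,[0,0,1],[0,0,0]],[0.9,[0,0,2],[0,0,0]],[0.9,[0,0,2.5],[0,0,0]],[0.9,[0,0,2.5],[0,0,0]],[0.9,[0,0,2.5],[0,0,0]],[0.9,[0,0,2.5],[0,0,0]],[0.9,[0,0,2],[0,0,0]],[0.9,[0,0,0],[0,0,0]],[0.9,[0,0,0],[0,0,0]],[0.9,[0,0,0],[0,0,0]],[0.9,[0,0,0],[0,0,0]]]'; python3 s.py; python3 - <<'E'
from h import *
b=viewer.camera("side");save(b,"d.png",(260,110,440,250),4)
E
```

```text
clock: 5.2
position: [0.4012, -0.2355, 0.1777]
ee_rot: [-0.037, 0.707, 0.038, 0.706]
ft_force: [-0.2, -0.2, -1.3]
grip_width: 0.249
5.2 [ 0.4012 -0.2355  0.1777] yaw 0.1051 x [-0.002  0.001 -1.   ] F [-0.21 -0.17 -1.31] w 0.249 [ 0.95  0.05 -0.53  1.91  0.03  1.19  0.52]
```

View pics/d.png

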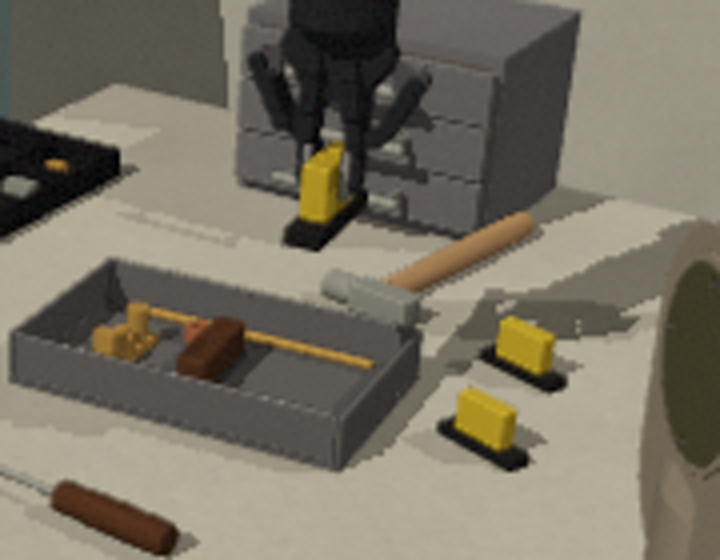

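```bash
python3 -m crank '[[0.9,[0.7,3.0,0],[0,0,-0.026]],[0.9,[0.7,4,0],[0,0,-0.026]],[0.9,[0.7,4,0],[0,0,-0.026]],[0.9,[0.7,4,0],[0,0,-0.026]],[0.9,[0.7,4,0],[0,0,-0.026]],[0.9,[0.7,4,0],[0,0,-0.026]],[0.9,[0.7,4,0],[0,0,-0.026]],[0.9,[0.7,4,0],[0,0,-0.026]],[0.9,[0.7,4,0],[0,0,-0.026]],[0.9,[0.7,4,0],[0,0,-0.026]],[0.9,[0.7,4,0],[0,0,-0.026]],[0.9,[0.7,4,0],[0,0,-0.026]]]'; python3 -m crank '[[0.9,[0.3,0.6,-2],[0,0,0]],[0.9,[0,0,-2],[0,0,0]],[0.9,[0,0,-2],[0,0,0]],[0.9,[0,0,-2],[0,0,0]],[0.9,[0,0,-2],[0,0,0]],[0.9,[0,0,0],[0,0,0]],[0.9,[0,0,0],[0,0,0]],[0.9,[0,0,0],[0,0,0]]]';python3 s.py; python3 - <<'E'
from h import *
b=viewer.camera("side");save(b,"e.png",(110,180,270,300),5)
E
```

```text
clock: 6.25
position: [0.4858, 0.2356, 0.178]
ee_rot: [0.074, 0.704, -0.074, 0.703]
ft_force: [0.7, -1.2, 0.2]
grip_width: 0.249
clock: 6.92
position: [0.4892, 0.2404, 0.0796]
ee_rot: [0.073, 0.703, -0.073, 0.703]
ft_force: [-0.6, 0.5, -1.6]
grip_width: 0.249
6.92 [0.4892 0.2404 0.0796] yaw -0.2069 x [ 0.     0.001 -1.   ] F [-0.62  0.5  -1.55] w 0.249 [ 0.19  0.44 -0.88  1.81  0.38  1.07 -1.03]
```

View pics/e.png

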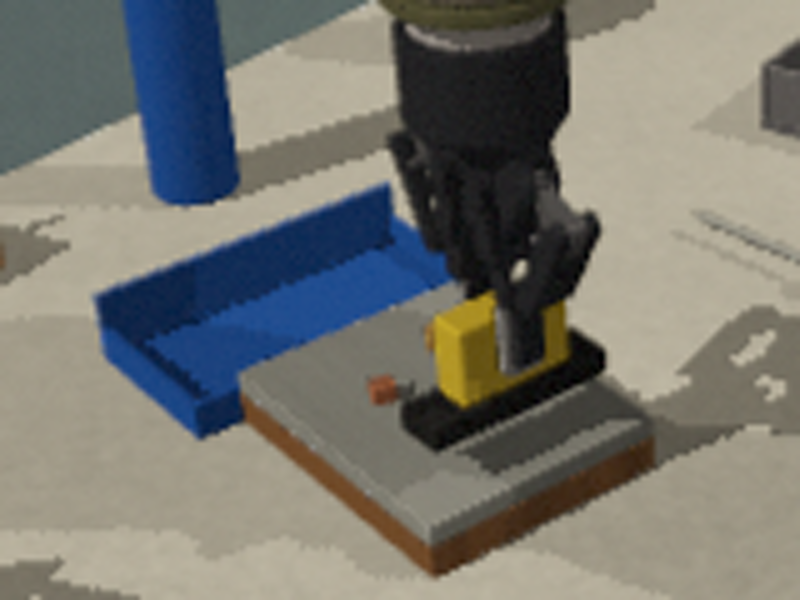

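The scraper is level above the near part of the plate, aligned with it and behind the chips. The copper chip shows at crop (383,390). Next I'll descend until it touches.

```bash
python3 -m crank '[[0.9,[0,0,-1],[0,0,0]],[0.9,[0,0,-0.8],[0,0,0]],[0.9,[0,0,-0.3],[0,0,0]],[0.9,[0,0,0],[0,0,0]],[0.9,[0,0,0],[0,0,0]]]'; python3 -m crank '[[0.9,[0,0,-0.1],[0,0,0]],[0.9,[0,0,-0.1],[0,0,0]],[0.9,[0,0,0],[0,0,0]]]';python3 -m crank '[[0.9,[0,0,-0.1],[0,0,0]],[0.9,[0,0,0],[0,0,0]]]'
```

```text
clock: 7.38
position: [0.4888, 0.24, 0.0576]
ee_rot: [0.073, 0.703, -0.073, 0.703]
ft_force: [-0.3, 0.2, -2.3]
grip_width: 0.252
clock: 7.63
position: [0.489, 0.2401, 0.0559]
ee_rot: [0.073, 0.703, -0.073, 0.703]
ft_force: [-0.4, -0.6, -1.4]
grip_width: 0.249
clock: 7.8
position: [0.4891, 0.2402, 0.055]
ee_rot: [0.073, 0.703, -0.073, 0.703]
ft_force: [0.9, -0.3, -0.3]
grip_width: 0.253
```

```bash
python3 -m crank '[[0.9,[0,0,-0.1],[0,0,0]],[0.9,[0,0,0],[0,0,0]],[0.9,[0,0,0],[0,0,0]]]'
```

```text
clock: 8.05
position: [0.4892, 0.2402, 0.0549]
ee_rot: [0.073, 0.703, -0.073, 0.704]
ft_force: [-3.9, -2.7, 11.5]
grip_width: 0.247
```

Contact at TCP z 0.055 matches the plate height. I'll raise about 1 mm and sweep.

```bash
python3 -m crank '[[0.9,[0,0,0.15],[0,0,0]],[0.9,[0.3,-0.06,0],[0,0,0]],[0.9,[0.49,-0.1,0],[0,0,0]],[0.9,[0.49,-0.1,0],[0,0,0]],[0.9,[0.49,-0.1,0],[0,0,0]],[0.9,[0.49,-0.1,0],[0,0,0]],[0.9,[0.49,-0.1,0],[0,0,0]],[0.9,[0.49,-0.1,0],[0,0,0]],[0.9,[0.49,-0.1,0],[0,0,0]],[0.9,[0.49,-0.1,0],[0,0,0]],[0.9,[0.49,-0.1,0],[0,0,0]],[0.9,[0.49,-0.1,0],[0,0,0]]]';python3 -m crank '[[0.9,[0.49,-0.1,0],[0,0,0]],[0.9,[0.49,-0.1,0],[0,0,0]],[0.9,[0.49,-0.1,0],[0,0,0]],[0.9,[0.49,-0.1,0],[0,0,0]],[0.9,[0.49,-0.1,0],[0,0,0]],[0.9,[0,0,0],[0,0,0]]]'; python3 - <<'E'
from h import *
b=viewer.camera("side");save(b,"f.png",(110,180,270,300),5)
E
```

```text
clock: 9.05
position: [0.5415, 0.2293, 0.0553]
ee_rot: [0.073, 0.703, -0.073, 0.703]
ft_force: [-0.7, 0.2, -1.5]
grip_width: 0.244
clock: 9.55
position: [0.5666, 0.224, 0.0553]
ee_rot: [0.073, 0.703, -0.073, 0.703]
ft_force: [-0.1, -0.4, -2.4]
grip_width: 0.254
```

View pics/f.png

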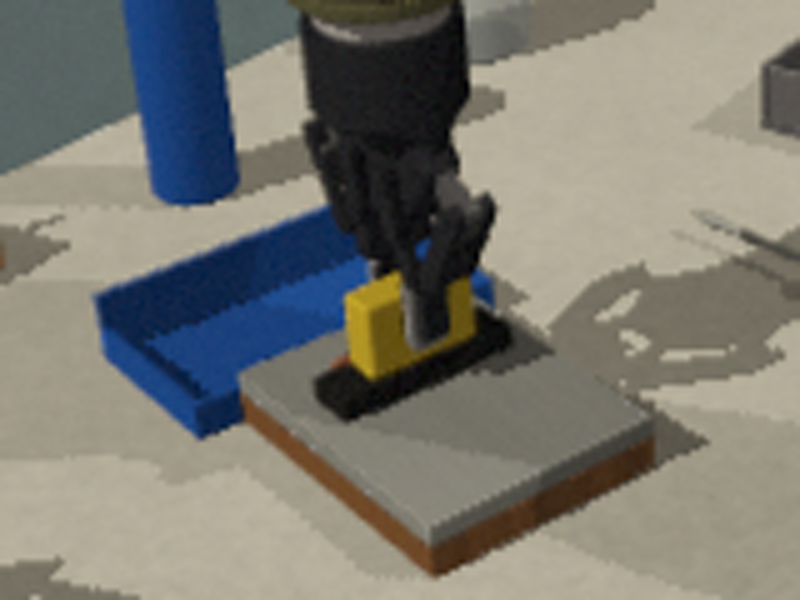

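The chips are ahead of the foot and none are left behind. I'll carry on over the edge.

```bash
python3 -m crank '[[0.9,[0.49,-0.1,0],[0,0,0]],[0.9,[0.49,-0.1,0],[0,0,0]],[0.9,[0.49,-0.1,0],[0,0,0]],[0.9,[0.49,-0.1,0],[0,0,0]],[0.9,[0.49,-0.1,0],[0,0,0]],[0.9,[0.49,-0.1,0],[0,0,0]],[0.9,[0.49,-0.1,0],[0,0,0]],[0.9,[0.49,-0.1,0],[0,0,0]],[0.9,[0.49,-0.1,0],[0,0,0]],[0.9,[0.49,-0.1,0],[0,0,0]],[0.9,[0.49,-0.1,0],[0,0,0]],[0.9,[0,0,0],[0,0,0]]]';python3 -m crank '[[0.9,[0.3,-0.06,0],[0,0,0]],[0.9,[0,0,0],[0,0,0]],[0.9,[0,0,0],[0,0,0]],[0.9,[0,0,0],[0,0,0]],[0.9,[0,0,0],[0,0,0]]]'; python3 s.py;python3 - <<'E'
from h import *
b=viewer.camera("side");save(b,"g.png",(110,180,270,300),5)
a=viewer.camera("top")
for c in(a,b): print([(round(d["conf"],2),w(d["location"],c).round(3)) for d in mark_of("chip_a",c)])
E
```

```text
clock: 10.6
position: [0.6205, 0.2128, 0.0552]
ee_rot: [0.073, 0.703, -0.073, 0.703]
ft_force: [-0.3, 0.4, -0.9]
grip_width: 0.252
clock: 11.02
position: [0.6222, 0.213, 0.0554]
ee_rot: [0.073, 0.703, -0.073, 0.703]
ft_force: [-0.3, 0.1, -1.6]
grip_width: 0.249
11.02 [0.6222 0.213  0.0554] yaw -0.2067 x [ 0. -0. -1.] F [-0.26  0.06 -1.56] w 0.249 [ 0.14  0.67 -0.76  1.52  0.49  1.15 -0.92]
[(0.68, array([ 0.561, -0.219,  0.004])), (0.63, array([ 0.485, -0.303,  0.004]))]
[]
```

View pics/g.png

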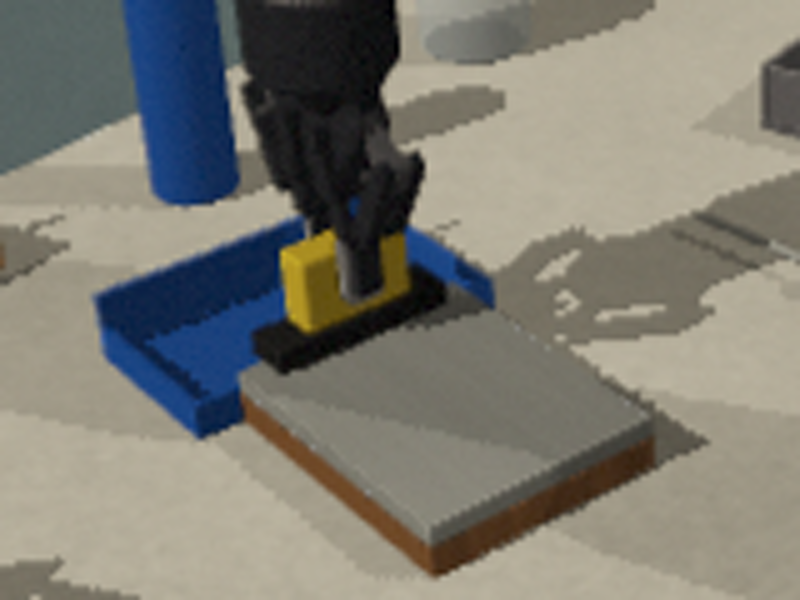

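```bash
python3 -m crank '[[0.9,[-0.5,0.1,0.3],[0,0,0]],[0.9,[-1.2,0.25,0.3],[0,0,0]],[0.9,[-1.2,0.25,0],[0,0,0]],[0.9,[-1.2,0.25,0],[0,0,0]],[0.9,[-1.2,0.25,0],[0,0,0]],[0.9,[-1.2,0.25,0],[0,0,0]],[0.9,[-1.2,0.25,0],[0,0,0]],[0.9,[-1.2,0.25,0],[0,0,0]],[0.9,[-1.2,0.25,0],[0,0,0]],[0.9,[-0.5,0.1,0],[0,0,0]],[0.9,[0,0,0],[0,0,0]],[0.9,[0,0,0],[0,0,0]]]';python3 - <<'E'
from h import *
a=viewer.camera("top");b=viewer.camera("side")
i=cv2.resize(a["frame"][90:230,130:260],(520,560));j=cv2.resize(b["frame"][180:320,110:180],(280,560))
cv2.imwrite("pics/i.png",np.hstack([i,j])[:,:,::-1])
for c in(a,b):
  print([(round(d["conf"],2),w(d["location"],c).round(3)) for d in mark_of("chip_a",c)])
E
```

```text
clock: 12.22
position: [0.5168, 0.2347, 0.0616]
ee_rot: [0.073, 0.703, -0.073, 0.704]
ft_force: [0.0, 0.6, -1.7]
grip_width: 0.248
[(0.57, array([0.629, 0.191, 0.013])), (0.52, array([0.639, 0.238, 0.01 ])), (0.5, array([0.635, 0.211, 0.008]))]
[]
```

View pics/i.png

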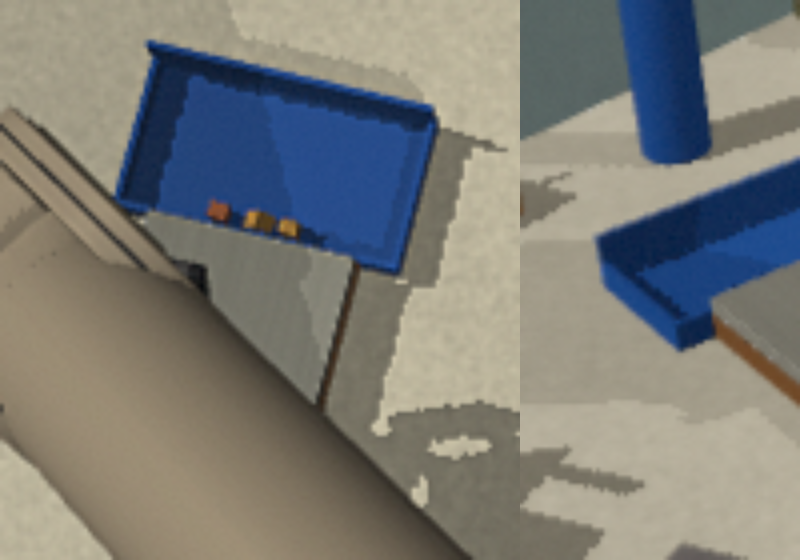

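All three chips are in the tray, at crop (218,210), (258,220) and (288,227), close to the plate's edge. Tumbled origins could sit right at the x = 85 mm limit, so I'll measure their extents.

```bash
python3 - <<'E'
from h import *
np.set_printoptions(precision=1,suppress=True)
a=viewer.camera("top");f=a["frame"]
hsv=cv2.cvtColor(f,cv2.COLOR_RGB2HSV)
m=((hsv[...,0]<30)&(hsv[...,1]>110)&(hsv[...,2]>70)).astype(np.uint8)
m[:135]=0;m[155:]=0;m[:,:178]=0;m[:,208:]=0
print(m[136:154,178:208])
ex=np.array([.978,-.2085]);ey=np.array([.2085,.978])
C=np.array([.543,.229])
def st(P): d=P[:2]-C; return np.array([d@ex,d@ey])*1000
n,l=cv2.connectedComponents(m)
for i in range(1,n):
  ys,xs=np.nonzero(l==i)
  if len(ys)<4: continue
  for z in(.004,.014): 
    S=np.array([st(pix(x,y,z,a)) for x,y in zip(xs,ys)]);print(i,len(ys),z,S.min(0),S.max(0),S.mean(0))
# plate edge pixels at visible plate: compare to model edge x=85,z=.03 and z=.004
for y in(-.045,0,.03):
  for x,z in((.085,.03),(.085,.004),(.181,.04)):
    P=np.r_[C+ex*x+ey*y,z];print(y,x,z,proj(P,a))
cv2.imwrite("pics/z.png",cv2.resize(f[120:165,170:220],None,fx=12,fy=12,interpolation=cv2.INTER_NEAREST)[:,:,::-1])
E
```

```text
[[0 0 0 0 0 0 0 0 0 0 0 0 0 0 0 0 0 0 0 0 0 0 0 0 0 0 0 0 0 0]
 [0 0 0 0 0 0 0 0 0 0 0 0 0 0 0 0 0 0 0 0 0 0 0 0 0 0 0 0 0 0]
 [0 0 0 0 0 0 0 0 0 0 0 0 0 0 0 0 0 0 0 0 0 0 0 0 0 0 0 0 0 0]
 [0 0 0 0 0 0 0 0 0 0 0 0 0 0 0 0 0 0 0 0 0 0 0 0 0 0 0 0 0 0]
 [0 0 0 0 0 1 0 0 0 0 0 0 0 0 0 0 0 0 0 0 0 0 0 0 0 0 0 0 0 0]
 [0 0 0 0 0 1 1 1 1 0 0 0 0 0 0 0 0 0 0 0 0 0 0 0 0 0 0 0 0 0]
 [0 0 0 0 1 1 1 1 1 0 0 0 0 0 0 0 0 0 0 0 0 0 0 0 0 0 0 0 0 0]
 [0 0 0 0 1 1 1 1 1 0 0 0 0 0 1 1 1 1 0 0 0 0 0 0 0 0 0 0 0 0]
 [0 0 0 0 0 0 1 1 1 0 0 0 0 0 1 1 1 1 1 1 0 0 0 0 0 0 0 0 0 0]
 [0 0 0 0 0 0 0 0 0 0 0 0 0 1 1 1 0 1 1 1 1 0 1 1 1 1 0 0 0 0]
 [0 0 0 0 0 0 0 0 0 0 0 0 0 1 1 1 1 1 1 1 0 0 1 1 1 1 1 0 0 0]
 [0 0 0 0 0 0 0 0 0 0 0 0 0 0 0 0 0 0 1 1 0 0 1 1 1 1 0 0 0 0]
 [0 0 0 0 0 0 0 0 0 0 0 0 0 0 0 0 0 0 0 0 0 0 0 1 1 1 0 0 0 0]
 [0 0 0 0 0 0 0 0 0 0 0 0 0 0 0 0 0 0 0 0 0 0 0 0 0 0 0 0 0 0]
 [0 0 0 0 0 0 0 0 0 0 0 0 0 0 0 0 0 0 0 0 0 0 0 0 0 0 0 0 0 0]
 [0 0 0 0 0 0 0 0 0 0 0 0 0 0 0 0 0 0 0 0 0 0 0 0 0 0 0 0 0 0]
 [0 0 0 0 0 0 0 0 0 0 0 0 0 0 0 0 0 0 0 0 0 0 0 0 0 0 0 0 0 0]
 [0 0 0 0 0 0 0 0 0 0 0 0 0 0 0 0 0 0 0 0 0 0 0 0 0 0 0 0 0 0]]
1 18 0.004 [93.6 23.2] [102.8  34.1] [97.9 28.6]
1 18 0.014 [91.5 20.6] [100.7  31.5] [95.9 26. ]
2 26 0.004 [92.6 -6.4] [102.2  10.5] [97.2  2.4]
2 26 0.014 [90.6 -8.7] [100.1   8. ] [95.2  0. ]
3 16 0.004 [ 93.3 -21.5] [101.8 -11.2] [ 97.7 -16.3]
3 16 0.014 [ 91.3 -23.7] [ 99.7 -13.5] [ 95.7 -18.5]
-0.045 0.085 0.03 [210.2 151.4]
-0.045 0.085 0.004 [211.7 153.9]
-0.045 0.181 0.04 [219.3 112.7]
0 0.085 0.03 [192.1 147.2]
0 0.085 0.004 [194.1 149.8]
0 0.181 0.04 [201.3 108.6]
0.03 0.085 0.03 [180.2 144.5]
0.03 0.085 0.004 [182.3 147.1]
0.03 0.181 0.04 [189.4 105.9]
```

View pics/z.png

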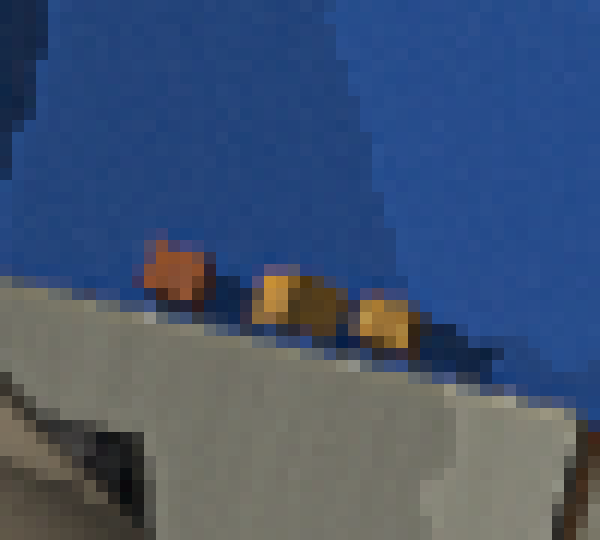

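Tray floor is visible between each chip and the plate edge, with the chips at station x of about 90–101 mm, so they are clear of the limit. Now I'll set the scraper down and release it.

```bash
python3 -m crank '[[0.9,[0,0,-0.3],[0,0,0]],[0.9,[0,0,-0.2],[0,0,0]],[0.9,[0,0,-0.15],[0,0,0]],[0.9,[0,0,-0.05],[0,0,0]],[0.9,[0,0,0],[0,0,0]],[0.9,[0,0,0],[0,0,0]]]'; python3 s.py
```

```text
clock: 12.97
position: [0.5164, 0.2347, 0.0549]
ee_rot: [0.073, 0.703, -0.073, 0.703]
ft_force: [-3.6, -3.4, 8.4]
grip_width: 0.253
12.97 [0.5164 0.2347 0.0549] yaw -0.2071 x [ 0.    -0.001 -1.   ] F [-3.59 -3.41  8.39] w 0.253 [ 0.17  0.51 -0.84  1.77  0.43  1.05 -1.03]
```

```bash
python3 -m crank '[[0.6,[0,0,0],[0,0,0]],[0.5,[0,0,0],[0,0,0]],[0.4,[0,0,0],[0,0,0]],[0.4,[0,0,0],[0,0,0]],[0.4,[0,0,0],[0,0,0]],[0.4,[0,0,0],[0,0,0]]]' && python3 -m crank '[[0.4,[0,0,1],[0,0,0]],[0.4,[0,0,2],[0,0,0]],[0.4,[0,0,3],[0,0,0]],[0.4,[0,0,3],[0,0,0]],[0.4,[0,0,3],[0,0,0]],[0.4,[0,0,2],[0,0,0]],[0.4,[0,-4,0],[0,0,0]],[0.4,[0,-4,0],[0,0,0]],[0.4,[0,-4,0],[0,0,0]],[0.4,[0,-4,0],[0,0,0]],[0.4,[0,-4,0],[0,0,0]],[0.4,[0,0,0],[0,0,0]]]';python3 -m crank '[[0.4,[0,0,0],[0,0,0]],[0.4,[0,0,0],[0,0,0]],[0.4,[0,0,0],[0,0,0]],[0.4,[0,0,0],[0,0,0]]]'; python3 - <<'E'
from h import *
a=viewer.camera("top");b=viewer.camera("side")
i=cv2.resize(a["frame"][90:230,120:260],(400,400));j=cv2.resize(b["frame"][190:300,110:220],(400,400))
cv2.imwrite("pics/k.png",np.hstack([i,j])[:,:,::-1])
for c in(a,b):
  for t in("chip_a","scraper","screwdriver"): print(t,[(round(d["conf"],2),w(d["location"],c).round(3)) for d in mark_of(t,c)])
E
```

```text
clock: 13.47
position: [0.5164, 0.2349, 0.0543]
ee_rot: [0.073, 0.703, -0.073, 0.703]
ft_force: [1.1, -0.3, 0.2]
grip_width: 0.6
clock: 14.47
position: [0.5167, 0.0257, 0.1946]
ee_rot: [0.075, 0.703, -0.078, 0.703]
ft_force: [0.9, -1.7, -0.7]
grip_width: 0.598
clock: 14.8
position: [0.5163, 0.0365, 0.1946]
ee_rot: [0.072, 0.703, -0.072, 0.704]
ft_force: [0.3, -0.2, 0.3]
grip_width: 0.602
chip_a [(0.6, array([0.634, 0.214, 0.01 ])), (0.47, array([0.628, 0.192, 0.015])), (0.42, array([0.638, 0.234, 0.012]))]
scraper [(0.63, array([0.515, 0.232, 0.031])), (0.62, array([ 0.284, -0.382, -0.004])), (0.61, array([ 0.265, -0.25 , -0.002]))]
screwdriver []
chip_a []
scraper [(0.8, array([0.517, 0.237, 0.033])), (0.72, array([ 0.295, -0.384,  0.001])), (0.56, array([ 0.271, -0.256,  0.002]))]
screwdriver [(0.65, array([ 0.476, -0.004,  0.003]))]
```

View pics/k.png

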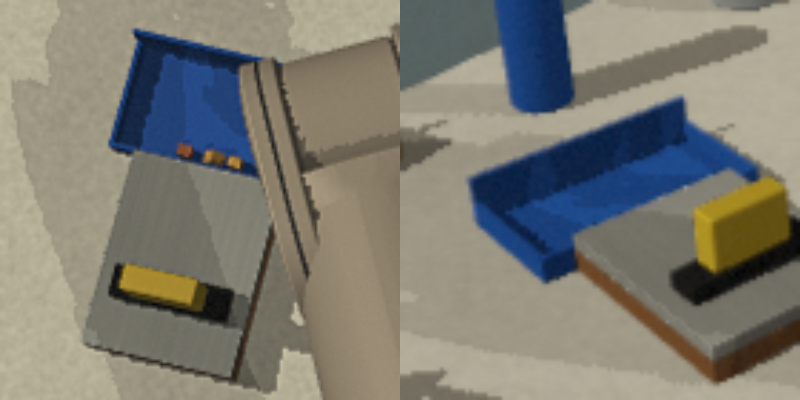

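The scraper stands upright on the plate, the three offcuts are in the tray, the screwdriver is unmoved and the arm is clear. Handing in.

```bash
python3 -c "
from h import *
print(manip.hand_in())"
```

```text
the job is handed in; nothing more can be done
None
```

The job is done and handed in at about 15 s of the 51 s allowed. I picked the scraper out of the crate and swept all three offcuts into the blue tray in one pass. It now stands released on the steel plate. No verdict was reported.

My last checks, from the top and side cameras:
- **Offcuts:** all three lie in the tray close to the plate edge. Their visible extents run from about 90 to 101 mm in station x, so I judge they clear the 85 mm limit by roughly 4–5 mm. I couldn't confirm their exact origins because they tumbled as they fell. The side camera can't see them behind the plate, so this rests on the top view alone.
- **Scraper:** it stands upright at about (0.516, 0.235). The detector put its underside at 31–33 mm, against the 30 mm plate top.
- **Screwdriver:** its detected position agrees with the start to within a few mm. Only the side camera saw it; the top camera missed it in the final check.
- **Arm:** it is clear of everything, and the wrist force reads near zero.

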